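# Draw up the T-headed press pin for greasing

### The arm

A 6-joint arm with a two-finger parallel gripper is mounted at the origin on the work surface. World frame = base frame: x ahead of the robot, y to its left, z up, the work surface at z = 0. Lengths are in mm, angles in rad, forces in N, time in s.
With the tool pointing down it reaches from about 275 to 750 mm from the base axis. Payload 10.2 kg.
Tool frame: the origin (TCP) lies midway between the tips of the shut fingers; the grasp point (between the pads) lies 19 mm behind it; y points along the fingers, z is the direction in which the jaws open and shut, and the axes are right-handed (so a half turn about y gives the same grasp; the last joint's range is limited). The gripper opens to 85 mm and grips with 20 to 120 N. Pads are 22 mm wide; open, the fingers measure 114 mm over their backs; the gripper's body (76 mm by 85 mm) begins 54 mm behind the grasp point. The pads swing forward as they close: fully open they stand 13 mm farther back than shut.
Start: joints at [-0.223, 0.313, 1.498, -0, 1.331, -0.223], TCP at [525.006, -0.013, 231.294] pointing down, gripper open.
Joint ranges: [-2.94, 2.94], [-0.97, 2.17], [0.19, 2.56], [-1.23, 4.37], [0.02, 3.11], [-2.88, 2.88]. Speed limits (rad/s): [2.39, 2.39, 3.01, 3.14, 3.14, 3.14].

### API

Orientations are given as a unit quaternion [w, x, y, z].
In Python, from rig import ctrl gives the robot as it stands.
- The arm moves only by the shell command python3 -m inch 'ROWS' [OPENING] [FORCE]. ROWS is JSON, one flat list of numbers, 6 for each row, row after row: the shift along the tool's x, y, z in cm, then the turn, a rotation vector about the tool's x, y, z in rad. A call has 1 to 8 rows; each row is the pose to reach, as a shift and turn from the pose commanded when the call began, along the tool's axes at that moment; what a row does not reach only later rows make up. A row lasts 1/12 s, in which the tool goes at most 41.7 mm and 7.16 degrees, less where a joint would pass 70% of its speed; a pose out of reach is approached as far as the arm can. A call with a gripper value outside its range is refused whole. OPENING is the gripper command: -1 is fully open, 1 is shut, values between are in proportion, set as the call begins (- or left out, the last holds). The fingers move at their own pace and stop on an object; FORCE is the grip in N (left out, the last holds). Time passes only in rows, so rows that repeat a pose let the fingers close. It gives the time, the measured TCP pose, the force and the opening at its end, in the units of the state.
- ctrl.sense(): the state, without advancing time (a new reading comes with each control period).
- ctrl.capture(name): name is "scene" or "side" or "wrist"; returns the picture (400x640x3 uint8, red, green, blue); there is no depth.
- ctrl.get_calibration(name): a dict with "fx", "fy", "cx", "cy" (pixels), "k1" (the pictures are not rectified: a ray, as slopes to the right and down, at radius r is drawn at 1 + k1 r^2 times it, then the intrinsics apply), "world_to_cam" (4x4, takes a point from world to camera coordinates). Camera axes: x right, y down, z forward; pixel columns grow to the right and rows downward; lengths in mm; the calibration is good to about 2 mm. A picture is of the moment at which its call begins: read the wrist's pose just before it. get_calibration takes no time and is no camera call; for the wrist camera it gives the pose at the moment of the call.
- ctrl.finish_job(): hands the job in, once; it reports no verdict.
Trained networks look in the newest picture that a camera, given by its name, has taken for a name from the list of things; names that differ only in an ending like _2 or _b are one class to them, and where a whole thing is asked for, a point or a joint stands for the part that bears it (a point fixed in the world has none). Each returns a list of dicts, best first, with "score" (0 to 1); they miss things now and then, are a little off and sometimes report something else, mostly with a low value. They report only what shows in the picture. A call takes as long as a camera call.
- ctrl.search_frame(thing, camera): "uv" ([column, row] in pixels, amid what is visible of it).
The state is a dict: "time_s": time; "joints": joint angles; "dq": joint speeds; "tau": joint torques, N m; "eef_pos": TCP position; "ee_rot": TCP orientation; "force": force on the tool from outside, world axes, zero at the start; "wrist_torque": the same for the moment, N m; "grip_width": opening from 0.0 (shut) to 1.0 (fully open).
Only numpy, scipy, OpenCV 4.12 (cv2) and the standard library are available. Lean on these libraries where they do the work, as an engineer would, in place of code of your own. Each camera call takes 0.05 s, during which the arm holds its last target.

### The job

Pull the drawer of the small wooden tool chest out to its stop; in it three steel press pins stand in the bores of a wooden block. Take the pin with the T-shaped head and draw it straight up, without binding, until the groove turned in its shank is completely clear of the block's top, but never right out: its foot must stay well inside the bore. Finish while holding it there, upright and still, ready for greasing, with the drawer still out, the other two pins still seated and everything else on the bench left where it was.

Things in the scene. Friction and masses are not known exactly. Their poses are not given: they have to be found in the camera images.
- drawer (a joint): Slide of the chest's only drawer, in m: 0 shut, 0.160 out at its rigid stop. It slides along the chest's own -x (towards the robot) with about 3 N of friction and stays where it is left.
- chest: Plywood tool chest fixed to the bench, 260 deep (x) x 300 wide (y) x 160 mm high. Origin: centre of its underside; x points from the drawer front into the chest, so the front face is at x = -130 mm; z up. Flat top, with a metal plate and a 45 mm high tin fixed on its rear half (x above 20 mm).
- drawer_handle (a point): Middle of the drawer's bar handle: a level round steel bar 10 mm in diameter and 120 mm long, along the chest's y, its centre line 50 mm in front of the drawer front, 138 mm above the bench and 22 mm below the chest's top; free above and below. It moves with the drawer. Axes as the chest's.
- rack_top (a point): Middle of the top of the dark wooden block in the drawer, 60 (x) x 200 (y) mm, top 90 mm above the bench; moves with the drawer, axes as the chest's. Three vertical bores along y at -66, 0, +66 mm, 17.5 mm wide, 64 deep. The row is 80 mm behind the drawer front's inner face (front 12 thick, top edge 150 mm above the bench); with the drawer out, 68 mm before the chest's face.
- tee_pin: The steel pin to draw, loose in one of the bores (which varies), about 0.22 kg, may be turned about its z. Origin: centre of its collar's underside, which rests on the block when seated; z up. Shank below: 16 mm diameter, 60 mm long, groove from 16 to 22 mm below the collar's underside (hidden when seated). Collar 30 mm diameter, 5 thick; neck 14 mm diameter; head see tee_grip.
- tee_grip (a point): Middle of that pin's T-shaped head, on its axis, 37 mm above the pin's origin; axes as the pin's. The head is a flat-sided bar 12 (x) x 44 (y) x 22 mm high, from 26 to 48 mm above the pin's origin.
- round_pin: Pin with the same shank and collar but a round head, 24 mm in diameter, top 46 mm above its origin (underside of collar). Stays seated in its bore.
- square_pin: Pin with the same shank and collar but a square head, 20 x 20 mm, top 46 mm above its origin (underside of collar). Stays seated in its bore.
- jar: Amber glass jar with white cap, 64 mm in diameter, 85 mm high, beside the chest. Origin: centre of underside. Leave alone.
- brayer: Hand roller lying on the bench, about 200 mm long along its x, roller 90 mm wide and 38 mm in diameter at +x. Origin: on the bench below it. Leave alone.
- scraper: Spatula, 190 mm long, flat on the bench along its own x. Leave alone.
- mug: White mug, 80 mm in diameter, 90 mm high. Origin: centre of underside. Leave alone.
- bottle: Clear plastic bottle, 80 mm in diameter, 190 mm high. Origin: centre of underside. Leave alone.

How it is judged:
By the outcome, as a careful person would: the job done as asked, in the order asked, and still so for the second after the job is handed in, while the arm keeps its last pose, push and grip.
It also fails if it takes over 53 s, if anything falls off the work surface, if the arm or the gripper's body presses on something with over 40 N, if the wrist force passes 120 N, or if a joint passes its speed limit or range.

## Working session

There is one attempt and no reset: what is moved stays moved. The work goes in short steps, Python scripts to look and compute and a shell command to move; the robot and the scene stay as the last step left them, time stands still between calls to the robot, and variables do not carry over. Pictures are saved under pics/ and viewed, and the job is handed in when it is done.

```bash
ls; mkdir -p pics; python3 - <<'E'
from rig import ctrl
import cv2,json
s=ctrl.sense();print(s)
for n in("scene","side","wrist"):
    im=ctrl.capture(n);cv2.imwrite(f"pics/{n}0.png",im[:,:,::-1])
    c=ctrl.get_calibration(n);print(n,c)
    for t in("drawer_handle","chest","jar"):
        print(t,[(d["uv"],round(d["score"],2)) for d in ctrl.search_frame(t,n)][:2])
E
```

```text
pics
{'time_s': 0.0, 'joints': array([-2.23434376e-01,  3.13452214e-01,  1.49847605e+00,  9.90862920e-06,
        1.33099491e+00, -2.23399129e-01]), 'dq': array([-1.71096237e-04,  2.20845180e-03,  2.43829567e-05,  1.98220302e-04,
        3.91039904e-04, -5.06371298e-04]), 'tau': array([-5.78409599e-04, -4.12261176e+01, -2.59742296e+01, -3.58453699e-04,
        4.11797926e-03, -1.23038126e-05]), 'eef_pos': array([5.24730157e+02, 3.36223400e-02, 2.30719279e+02]), 'ee_rot': array([ 0.4997427 , -0.50023827,  0.50040916, -0.49960942]), 'force': array([-0.51510225, -0.06483327, -0.49172405]), 'wrist_torque': array([-7.71097739e-06, -5.09476297e-02, -1.22617934e-02]), 'grip_width': 1.0010025992837752}
scene {'fx': 383.11963118112646, 'fy': 383.11963118112646, 'cx': 317.3106651111647, 'cy': 198.93778872897536, 'k1': -0.015353687864869528, 'world_to_cam': array([[-6.12270840e-01,  7.90566833e-01,  1.13358161e-02,
         2.92192656e+02],
       [ 6.41419522e-01,  5.05041402e-01, -5.77506865e-01,
        -2.85981686e+02],
       [-4.62282830e-01, -3.46319600e-01, -8.16307124e-01,
         1.4
[... 688 characters left out ...]
0,
         1.00000000e+00]])}
drawer_handle [([339.3, 197.8], 0.59)]
chest [([363.4, 184.8], 0.7)]
jar [([289.4, 180.8], 0.59)]
wrist {'fx': 297.91274578414465, 'fy': 297.91274578414465, 'cx': 318.0546757525523, 'cy': 202.45287887387948, 'k1': 0.01831455039183866, 'world_to_cam': array([[ 9.99999279e-01,  1.18748381e-03, -1.79722340e-04,
        -5.24813754e+02],
       [ 1.18919060e-03, -9.58071642e-01,  2.86526290e-01,
        -3.76178934e+01],
       [ 1.68058452e-04, -2.86526297e-01, -9.58072363e-01,
         3.78325793e+02],
       [ 0.00000000e+00,  0.00000000e+00,  0.00000000e+00,
         1.00000000e+00]])}
drawer_handle [([440.6, 127.4], 0.63)]
chest [([529.6, 151.3], 0.91)]
jar []
```

View pics/scene0.png

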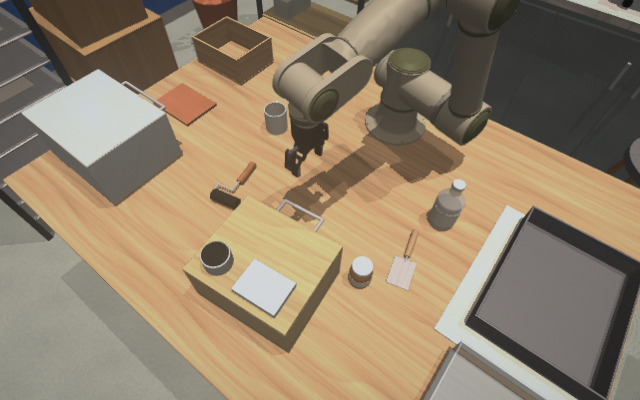

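View pics/side0.png

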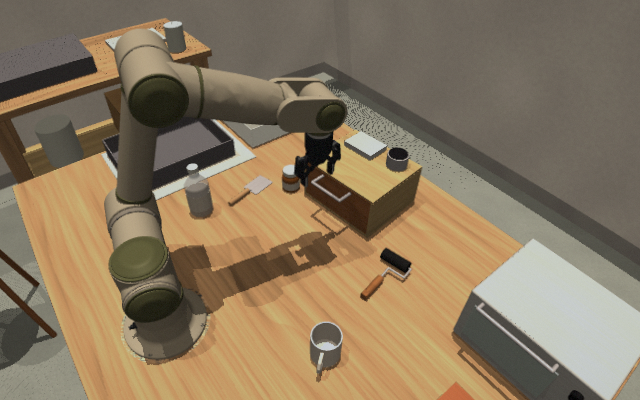

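View pics/wrist0.png

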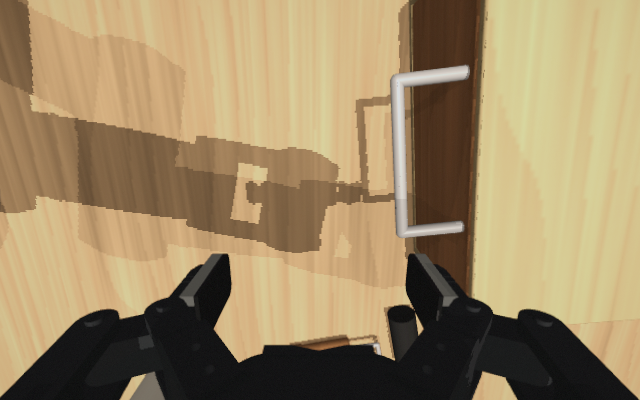

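The scene view shows the chest in front of the arm: front-top edge about (247,196)–(342,250), handle bar about (280,204)–(322,218). The side view has the handle at (312,181)–(349,197). The wrist view has the bar running from (398,78) to (403,234), and the jaws open along image x, so they are already across the bar.

```bash
cat > h.py <<'E'
import numpy as np,cv2
from rig import ctrl
def ray(c,uv):
    K=np.array([[c['fx'],0,c['cx']],[0,c['fy'],c['cy']],[0,0,1.]])
    p=cv2.undistortPoints(np.array([[uv]],float),K,np.array([c['k1'],0,0,0,0.]))[0,0]
    T=c['world_to_cam'];R=T[:3,:3]
    return -R.T@T[:3,3], R.T@np.array([p[0],p[1],1])
def plane(c,uv,z):
    o,d=ray(c,uv);return o+d*(z-o[2])/d[2]
def tri(obs):
    A=np.zeros((3,3));b=np.zeros(3)
    L=[]
    for c,uv in obs:
        o,d=ray(c,uv);d=d/np.linalg.norm(d);P=np.eye(3)-np.outer(d,d);A+=P;b+=P@o;L.append((o,P))
    x=np.linalg.solve(A,b);return x,[np.linalg.norm(P@(x-o)) for o,P in L]
def proj(c,X):
    K=np.array([[c['fx'],0,c['cx']],[0,c['fy'],c['cy']],[0,0,1.]])
    T=c['world_to_cam']
    return cv2.projectPoints(np.array([X],float),cv2.Rodrigues(T[:3,:3])[0],T[:3,3],K,np.array([c['k1'],0,0,0,0.]))[0][0,0]
def crop(im,x0,y0,x1,y1,f,name):
    cv2.imwrite('pics/'+name,cv2.resize(im[y0:y1,x0:x1],None,fx=f,fy=f,interpolation=cv2.INTER_CUBIC))
E
python3 - <<'E'
from h import *
s=cv2.imread('pics/scene0.png');crop(s,180,180,360,350,4,'s0z.png')
s=cv2.imread('pics/side0.png');crop(s,280,120,440,250,5,'d0z.png')
c=ctrl.get_calibration('wrist')
for z in(138,):
  for uv in((398,79),(403.5,233)):print(z,plane(c,uv,z))
E
```

```text
138 [583.13235343  96.80794042 138.        ]
138 [597.40286444 -24.33030501 138.        ]
```

View pics/s0z.png

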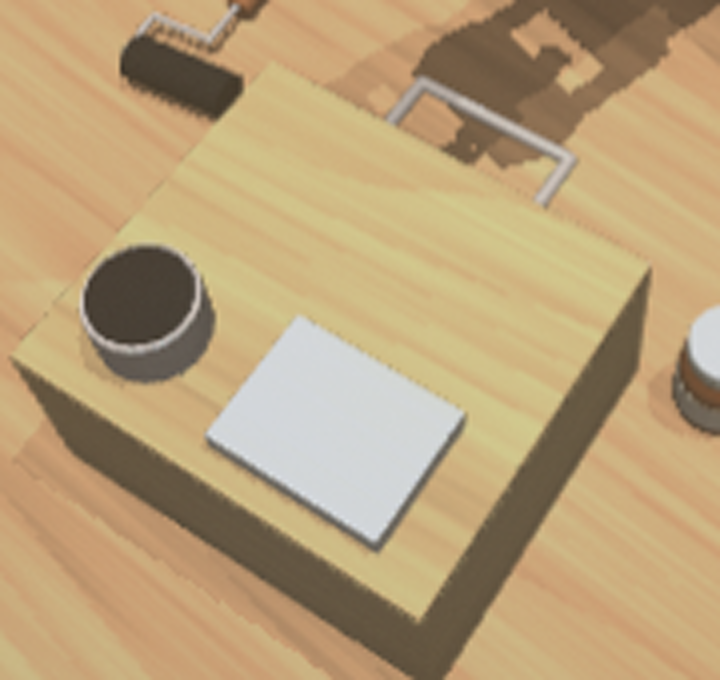

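View pics/d0z.png

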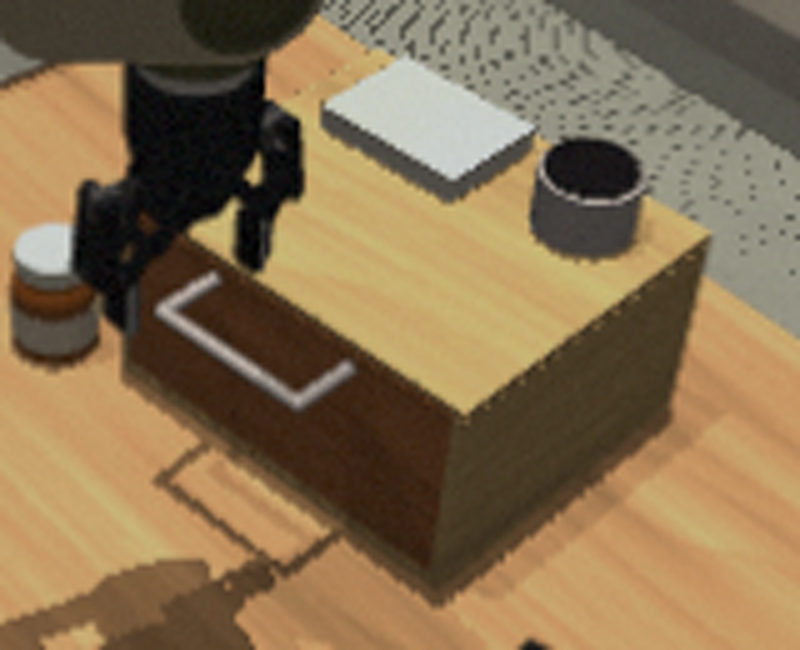

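```bash
python3 - <<'E'
from h import *
S,D,W=[ctrl.get_calibration(n) for n in('scene','side','wrist')]
pts=dict(hL=[(S,(323,219.3)),(D,(312,182)),(W,(398,79))],hR=[(S,(285.5,200.5)),(D,(339.6,200.8)),(W,(403.5,233))],
 fR=[(S,(180+272/4,180+65/4)),(D,(280+468/5,120+413/5))])
for k,o in pts.items(): print(k,*tri(o)); 
for k in('hL','hR'): print(tri(pts[k][:2]))
# front top edge corners on plane z=160
a=plane(S,(180+272/4,180+65/4),160);b=plane(S,(180+650/4,180+267/4),160);d=plane(S,(180+12/4,180+357/4),160);e=plane(S,(180+420/4,180+620/4),160)
print(a,b,d,e);v=b-a;print(np.linalg.norm(v),np.arctan2(v[1],v[0])-np.pi/2,np.linalg.norm(d-a),np.linalg.norm(e-b))
a=tri(pts['hL'])[0];b=tri(pts['hR'])[0];print('bar yaw',np.arctan2((a-b)[1],(a-b)[0])-np.pi/2,(a+b)/2)
E
```

```text
hL [582.36771738  95.4755418  137.51406843] [np.float64(3.0467656732825708), np.float64(3.458479432076079), np.float64(1.6036857758633756)]
hR [596.82785788 -25.56918569 135.9214919 ] [np.float64(3.24744420410494), np.float64(2.7706058928500905), np.float64(1.2593584345801412)]
fR [ 658.4747538  -108.07839032  154.19244108] [np.float64(3.6898794356710076), np.float64(3.689879435671019)]
(array([581.57182118,  94.4183257 , 137.22362412]), [np.float64(3.088964598101407), np.float64(3.0889645981014673)])
(array([595.94308257, -26.10383325, 135.75198059]), [np.float64(2.9088488044445966), np.float64(2.9088488044445318)])
[ 658.56749505 -101.7540571   160.        ] [625.45014114 192.46611725 160.        ] [912.64943756 -74.42947781 160.        ] [879.49154756 220.06939067 160.        ]
296.07814867466493 0.11208798085526617 255.54699400234264 255.5366448909435
bar yaw 0.1188976764787435 [589.59778763  34.95317805 136.71778016]
```

```bash
cat >> h.py <<'E'
from scipy.spatial.transform import Rotation as Ro
def to(target,yaw,s=None):
    """shift (cm) and rotvec in tool axes to reach world target(mm), tool down, jaw axis at yaw from world x"""
    s=s or ctrl.sense();q=s['ee_rot'];R=Ro.from_quat([q[1],q[2],q[3],q[0]])
    c,n=np.cos(yaw),np.sin(yaw)
    G=Ro.from_matrix(np.array([[n,0,c],[-c,0,n],[0,-1,0]]))
    sh=R.inv().apply(np.array(target)-s['eef_pos'])/10
    return np.round(sh,2),np.round((R.inv()*G).as_rotvec(),3)
def st():
    s=ctrl.sense();print(round(s['time_s'],2),s['eef_pos'].round(1),'F',s['force'].round(1),'M',s['wrist_torque'].round(2),'w',round(s['grip_width'],3))
    return s
E
python3 -c "
from h import *
st();print(to([590,35.5,180],.117))"
```

```text
0.6 [525.    0.  231.3] F [ 0.9 -0.4 -0.2] M [0.07 0.02 0.02] w 1.0
(array([-3.55,  5.13,  6.5 ]), array([-0.   , -0.117, -0.   ]))
```

```bash
python3 -m inch '[-0.9,1.0,1.6,0,-0.03,0, -1.8,2.5,3.2,0,-0.06,0, -2.7,4.0,4.9,0,-0.09,0, -3.55,5.1,6.5,0,-0.117,0, -3.55,5.1,6.5,0,-0.117,0, -3.55,5.1,6.5,0,-0.117,0]' 0.06 40
python3 - <<'E'
from h import *
s=st();im=ctrl.capture('wrist')[:,:,::-1];cv2.imwrite('pics/wrist1.png',im)
im=ctrl.capture('side')[:,:,::-1];crop(im,260,100,440,250,4,'d1z.png')
E
```

```text
time_s: 1.1
eef_pos: [589.9, 35.7, 179.5]
ee_rot: [-0.528, 0.529, -0.47, 0.469]
force: [0.4, -0.5, 0.5]
grip_width: 0.472
1.1 [589.9  35.7 179.5] F [ 0.4 -0.5  0.5] M [ 0.05 -0.    0.04] w 0.472
```

View pics/wrist1.png

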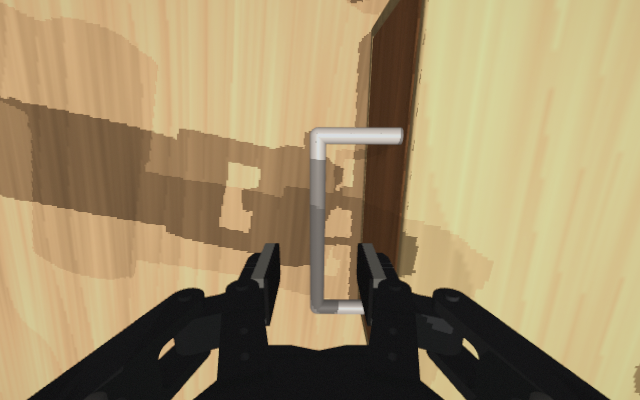

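View pics/d1z.png

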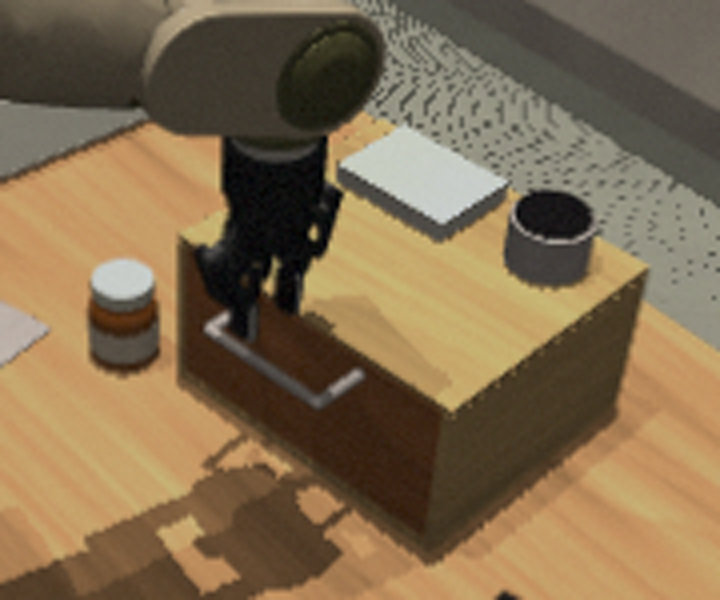

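The bar runs vertically at u≈317 from (318,130) to (317,308), midway between the fingers at u≈272 and 367. Descending 61 mm, then closing.

```bash
python3 - <<'E'
from h import *
c=ctrl.get_calibration('wrist');a=plane(c,(318,133),137);b=plane(c,(317.5,307),137);print(a,b,(a+b)/2,np.arctan2((a-b)[1],(a-b)[0])-np.pi/2)
E
python3 -m inch '[0,1.2,0,0,0,0, 0,2.6,0,0,0,0, 0,4.0,0,0,0,0, 0,5.2,0,0,0,0, 0,6.0,0,0,0,0, 0,6.0,0,0,0,0, 0,6.0,0,0,0,0]'
python3 -m inch '[0,0,0,0,0,0, 0,0,0,0,0,0, 0,0,0,0,0,0, 0,0,0,0,0,0, 0,0,0,0,0,0, 0,0,0,0,0,0]' 1 50
python3 - <<'E'
from h import *
s=st();im=ctrl.capture('wrist')[:,:,::-1];cv2.imwrite('pics/wrist2.png',im)
E
```

```text
[582.45760005  96.27409198 137.        ] [596.55796245 -26.19785407 137.        ] [589.50778125  35.03811896 137.        ] 0.11462667583395247
time_s: 1.78
eef_pos: [590.0, 35.2, 121.0]
ee_rot: [0.528, -0.528, 0.47, -0.47]
force: [1.1, 0.3, 0.1]
grip_width: 0.47
time_s: 2.28
eef_pos: [589.2, 35.3, 121.2]
ee_rot: [-0.528, 0.529, -0.47, 0.47]
force: [-7.6, -0.5, 6.5]
grip_width: 0.097
2.28 [589.2  35.3 121.2] F [-7.6 -0.5  6.5] M [-0.31  1.32 -0.07] w 0.097
```

View pics/wrist2.png

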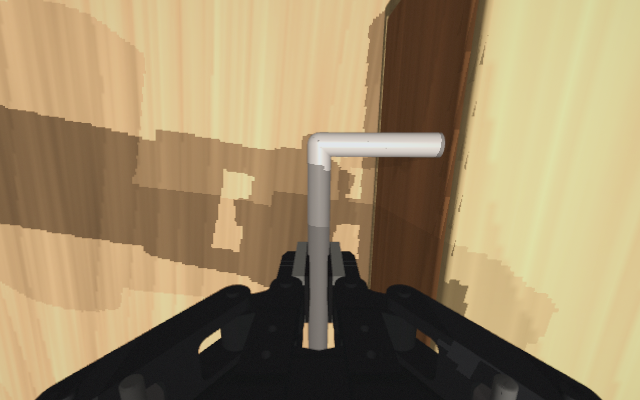

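The bar is held between the pads (u≈318, width 0.097 ≈ 8–10 mm). Pulling along −tool z.

```bash
python3 -m inch '[0,0,-0.5,0,0,0, 0,0,-1.2,0,0,0, 0,0,-2.2,0,0,0, 0,0,-3.2,0,0,0, 0,0,-4.2,0,0,0, 0,0,-5.2,0,0,0, 0,0,-6.2,0,0,0, 0,0,-7.0,0,0,0]'
python3 -m inch '[0,0,-1.0,0,0,0, 0,0,-2.0,0,0,0, 0,0,-3.0,0,0,0, 0,0,-4.0,0,0,0, 0,0,-5.0,0,0,0, 0,0,-6.0,0,0,0, 0,0,-7.0,0,0,0, 0,0,-7.5,0,0,0]'
python3 -m inch '[0,0,-0.3,0,0,0, 0,0,-0.6,0,0,0, 0,0,-0.8,0,0,0, 0,0,-1.0,0,0,0, 0,0,-1.2,0,0,0, 0,0,-1.3,0,0,0]'
```

```text
time_s: 3.0
eef_pos: [520.3, 27.6, 121.2]
ee_rot: [0.529, -0.528, 0.469, -0.471]
force: [2.9, 2.7, 5.2]
grip_width: 0.096
time_s: 3.67
eef_pos: [445.4, 19.2, 121.2]
ee_rot: [0.529, -0.528, 0.47, -0.47]
force: [2.6, 8.1, 6.5]
grip_width: 0.09
time_s: 4.17
eef_pos: [433.2, 17.9, 121.2]
ee_rot: [0.529, -0.527, 0.47, -0.47]
force: [1.5, 8.1, 8.7]
grip_width: 0.094
```

```bash
python3 -m inch '[0,0,-0.1,0,0,0, 0,0,-0.2,0,0,0, 0,0,-0.3,0,0,0, 0,0,-0.3,0,0,0]'
python3 -m inch '[0,0,-0.1,0,0,0, 0,0,-0.2,0,0,0, 0,0,-0.2,0,0,0]'
```

```text
time_s: 4.5
eef_pos: [430.2, 17.6, 121.1]
ee_rot: [0.529, -0.527, 0.47, -0.47]
force: [0.3, 7.9, 9.4]
grip_width: 0.096
time_s: 4.75
eef_pos: [430.1, 17.5, 121.2]
ee_rot: [0.53, -0.526, 0.469, -0.472]
force: [12.7, 12.6, -0.2]
grip_width: 0.094
```

Stop found: the TCP halted at x=430.1 while the pull force rose, with 160.6 mm of travel. Releasing and rising to look in.

```bash
python3 -m inch '[0,0,0,0,0,0, 0,0,0,0,0,0, 0,0,0,0,0,0, 0,0,0,0,0,0]' 0.06
python3 -m inch '[0,-1,0,0,0,0, 0,-2.5,0,0,0,0, 0,-4.5,0,0,0,0, 0,-7,0,0,0,0, 0,-10,0,0,0,0, 0,-13,0,0,0,0, 0,-15,0,0,0,0, 0,-15,0,0,0,0]'
python3 - <<'E'
from h import *
s=st();im=ctrl.capture('wrist')[:,:,::-1];cv2.imwrite('pics/wrist3.png',im)
for n in('scene','side'):
  im=ctrl.capture(n)[:,:,::-1];cv2.imwrite(f'pics/{n}3.png',im)
  for t in('tee_grip','tee_pin','round_pin','square_pin','rack_top'): print(n,t,[(d["uv"],round(d["score"],2)) for d in ctrl.search_frame(t,n)][:2])
E
```

```text
time_s: 5.08
eef_pos: [427.7, 16.4, 120.2]
ee_rot: [-0.528, 0.529, -0.47, 0.47]
force: [-0.2, -0.2, -0.6]
grip_width: 0.472
time_s: 5.75
eef_pos: [429.2, 16.1, 274.0]
ee_rot: [0.529, -0.527, 0.468, -0.472]
force: [0.6, -0.4, 0.5]
grip_width: 0.469
5.75 [429.2  16.1 274. ] F [ 0.6 -0.4  0.5] M [-0.05  0.01  0.03] w 0.469
scene tee_grip [([307.0, 210.5], 0.75)]
scene tee_pin [([307.6, 208.0], 0.74)]
scene round_pin [([288.7, 201.2], 0.67)]
scene square_pin [([327.7, 218.3], 0.54)]
scene rack_top [([326.5, 199.5], 0.71), ([228.7, 195.2], 0.49)]
side tee_grip [([324.6, 214.1], 0.64), ([321.1, 200.0], 0.48)]
side tee_pin [([319.3, 201.9], 0.63), ([324.0, 343.0], 0.63)]
side round_pin [([336.1, 212.7], 0.45)]
side square_pin []
side rack_top [([322.9, 213.0], 0.57)]
```

View pics/wrist3.png

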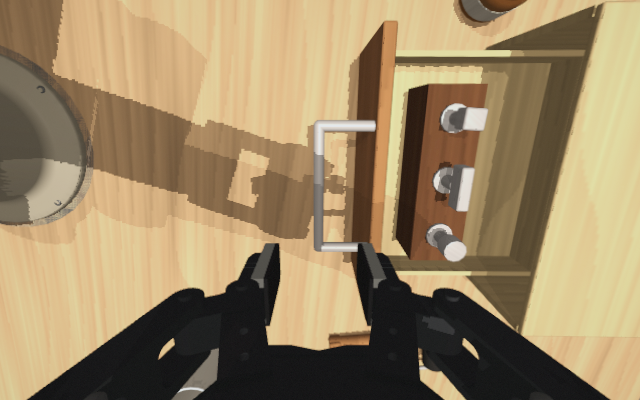

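View pics/scene3.png

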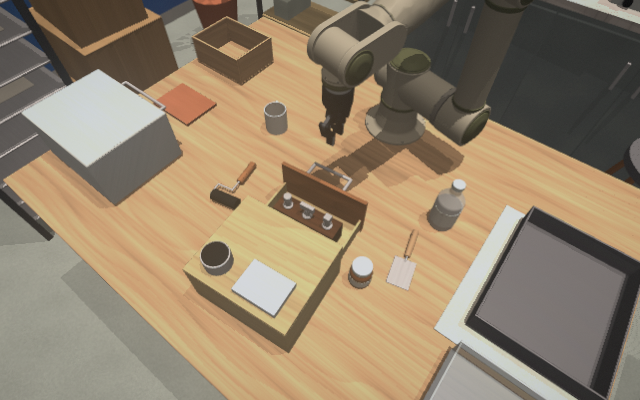

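View pics/side3.png

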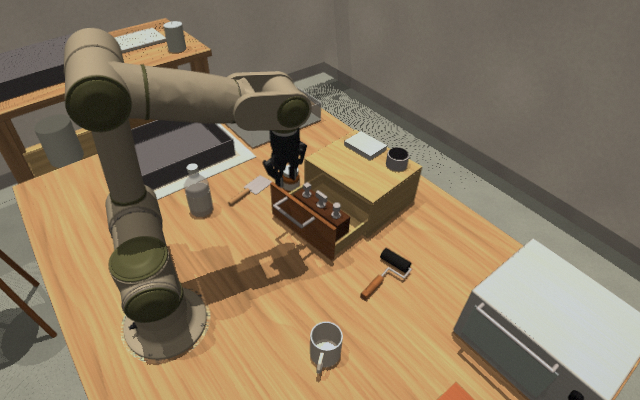

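The wrist view shows the open drawer with three pins: square (475,118), tee (462,188) in the middle, its bar about along the chest's y, and round (453,248). The side and scene views agree. Moving above the tee for close views from two heights.

```bash
python3 -m inch '[0,0,1.0,0,0,0, 0,0,3.0,0,0,0, 0,0,6,0,0,0, 0,0,9,0,0,0, 0,0,12,0,0,0, 0,0,14,0,0,0, 0,0,14.2,0,0,0, 0,0,14.2,0,0,0]'
python3 - <<'E'
from h import *
s=st();np.save('c4.npy',ctrl.get_calibration('wrist'),allow_pickle=True);im=ctrl.capture('wrist')[:,:,::-1];cv2.imwrite('pics/wrist4.png',im)
crop(im,220,60,420,260,4,'w4z.png')
E
```

```text
time_s: 7.07
eef_pos: [569.4, 33.1, 269.5]
ee_rot: [-0.528, 0.529, -0.47, 0.469]
force: [-0.3, 0.4, -0.6]
grip_width: 0.468
7.07 [569.4  33.1 269.5] F [-0.3  0.4 -0.6] M [-0.03  0.04 -0.07] w 0.468
```

View pics/wrist4.png

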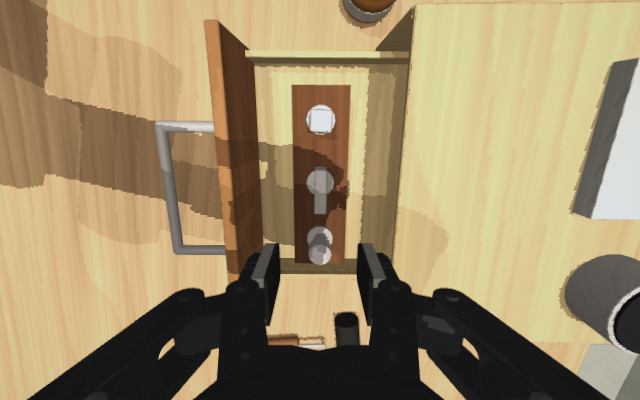

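```bash
python3 -m inch '[0,1.0,0,0,0,0, 0,2.5,0,0,0,0, 0,4,0,0,0,0, 0,5,0,0,0,0, 0,5.5,0,0,0,0, 0,5.5,0,0,0,0, 0,5.5,0,0,0,0]'
python3 - <<'E'
from h import *
s=st();np.save('c5.npy',ctrl.get_calibration('wrist'),allow_pickle=True);im=ctrl.capture('wrist')[:,:,::-1];cv2.imwrite('pics/wrist5.png',im)
E
```

```text
time_s: 7.7
eef_pos: [569.1, 32.9, 215.8]
ee_rot: [0.528, -0.528, 0.47, -0.47]
force: [0.2, -0.2, 0.2]
grip_width: 0.468
7.7 [569.1  32.9 215.8] F [ 0.2 -0.2  0.2] M [-0.03  0.06 -0.03] w 0.468
```

View pics/wrist5.png

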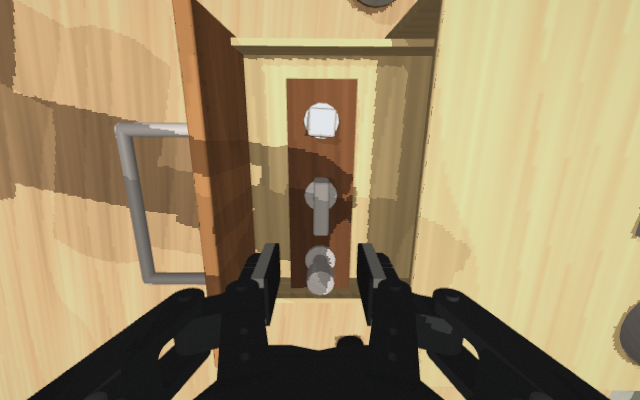

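```bash
python3 - <<'E'
from h import *
im4=cv2.imread('pics/wrist4.png');im5=cv2.imread('pics/wrist5.png')
f=lambda i,x,y:cv2.convertScaleAbs(cv2.resize(i[y:y+75,x:x+50],None,fx=8,fy=8,interpolation=cv2.INTER_CUBIC),alpha=1.2)
cv2.imwrite('pics/z45.png',np.hstack([f(im4,295,155),f(im5,295,170)]))
E
```

```text
(no output)
```

View pics/z45.png

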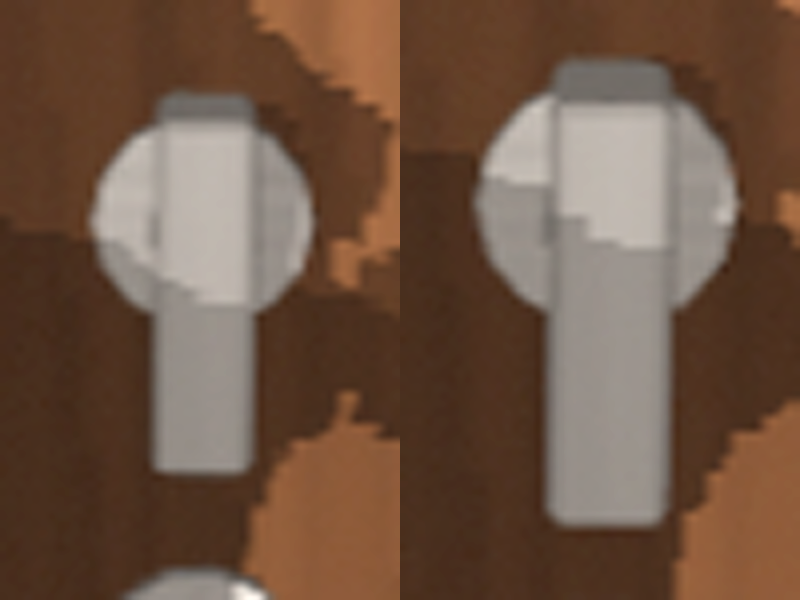

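```bash
python3 - <<'E'
from h import *
c4=np.load('c4.npy',allow_pickle=True).item();c5=np.load('c5.npy',allow_pickle=True).item()
a=[(c4,(320.5,170.25)),(c5,(321.4,182.9))];b=[(c4,(320.1,214)),(c5,(320.9,235.6))]
A,ra=tri(a);B,rb=tri(b);print(A,ra,B,rb,(A+B)/2,np.linalg.norm(A-B))
for o in (0,1):
  p=plane(*a[o],138);q=plane(*b[o],138);m=(p+q)/2;print(m,np.linalg.norm(p-q),np.arctan2((p-q)[1],(p-q)[0])-np.pi/2)
S,D=ctrl.get_calibration('scene'),ctrl.get_calibration('side')
print(tri([(S,(307,209)),(D,(320.5,200))]), proj(S,m),proj(D,m))
print(proj(c5,[m[0],m[1],90+5]))
E
```

```text
[568.8846822   55.27043118 135.70985668] [np.float64(0.08665363656425268), np.float64(0.08665363656446663)] [573.60900012  13.04158384 137.82833278] [np.float64(0.08484207725654544), np.float64(0.08484207725654311)] [571.24684116  34.15600751 136.76909473] 42.545066316170676
[571.1260052  34.3764596 138.       ] 42.8519096526483 0.11185388580775513
[571.2807694  34.4687763 138.       ] 42.94865228772851 0.1120526396179724
(array([568.20374285,  30.15090347, 112.63975172]), [np.float64(1.4691619029849026), np.float64(1.4691619029847935)]) [306.90153225 205.50820547] [320.18760797 192.86801835]
[320.64566287 195.32307452]
```

Tee head: centre ≈ (571.2, 34.4), top z ≈ 137 (138 expected), length ≈ 43 (44 expected), yaw ≈ 0.112. The position predicted from the handle is (572, 33.6), which agrees.

```bash
python3 -c "
from h import *
st();print(to([571.3,34.4,108],.113))"
```

```text
7.75 [569.3  33.  216.1] F [-0.4  0.3  0.2] M [0.01 0.01 0.01] w 0.467
(array([-0.12, 10.81,  0.2 ]), array([-0.001,  0.004,  0.   ]))
```

```bash
python3 -m inch '[-0.12,1.5,0.2,0,0.004,0, -0.12,3.5,0.2,0,0.004,0, -0.12,5.5,0.2,0,0.004,0, -0.12,6.5,0.2,0,0.004,0, -0.12,6.5,0.2,0,0.004,0]'
python3 -m inch '[0,1.0,0,0,0,0, 0,2.0,0,0,0,0, 0,3.0,0,0,0,0, 0,3.8,0,0,0,0, 0,4.3,0,0,0,0, 0,4.3,0,0,0,0, 0,4.3,0,0,0,0]'
python3 - <<'E'
from h import *
s=st();im=ctrl.capture('wrist')[:,:,::-1];cv2.imwrite('pics/wrist6.png',im)
E
```

```text
time_s: 8.17
eef_pos: [570.3, 34.5, 148.8]
ee_rot: [-0.527, 0.528, -0.472, 0.47]
force: [0.0, 0.3, 0.8]
grip_width: 0.47
time_s: 8.75
eef_pos: [571.1, 34.4, 107.3]
ee_rot: [-0.527, 0.527, -0.471, 0.471]
force: [-0.0, -0.4, 0.0]
grip_width: 0.47
8.75 [571.1  34.4 107.3] F [-0.  -0.4  0. ] M [ 0.05 -0.01  0.  ] w 0.47
```

View pics/wrist6.png

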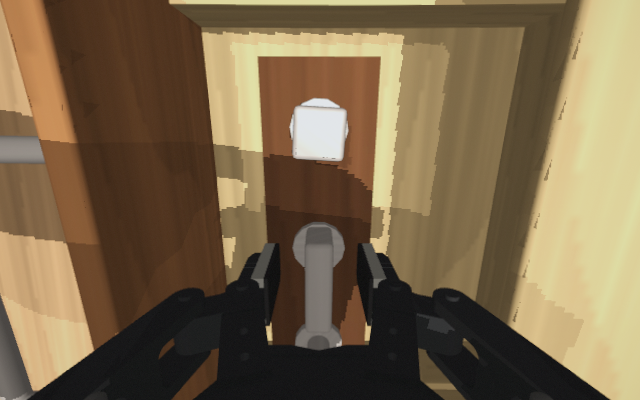

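The tee head (u 305–333, centred at 319) sits midway between the pads (280 and 358) and nothing is touching. Closing gently.

```bash
python3 -m inch '[0,0,0,0,0,0, 0,0,0,0,0,0, 0,0,0,0,0,0, 0,0,0,0,0,0, 0,0,0,0,0,0, 0,0,0,0,0,0]' 0.6 30
python3 -m inch '[0,0,0,0,0,0, 0,0,0,0,0,0, 0,0,0,0,0,0, 0,0,0,0,0,0, 0,0,0,0,0,0, 0,0,0,0,0,0]' 1 40
python3 - <<'E'
from h import *
s=st();im=ctrl.capture('wrist')[:,:,::-1];cv2.imwrite('pics/wrist7.png',im);st()
E
```

```text
time_s: 9.3
eef_pos: [571.0, 34.5, 107.4]
ee_rot: [0.527, -0.527, 0.471, -0.471]
force: [-0.4, 0.3, -0.4]
grip_width: 0.197
time_s: 9.8
eef_pos: [571.1, 34.4, 107.5]
ee_rot: [0.528, -0.527, 0.471, -0.471]
force: [0.4, 0.7, 2.7]
grip_width: 0.133
9.8 [571.1  34.4 107.5] F [0.4 0.7 2.7] M [ 0.02 -0.01 -0.05] w 0.133
9.85 [571.1  34.4 107.5] F [0.5 0.9 3.6] M [ 0.03 -0.04  0.03] w 0.135
```

View pics/wrist7.png

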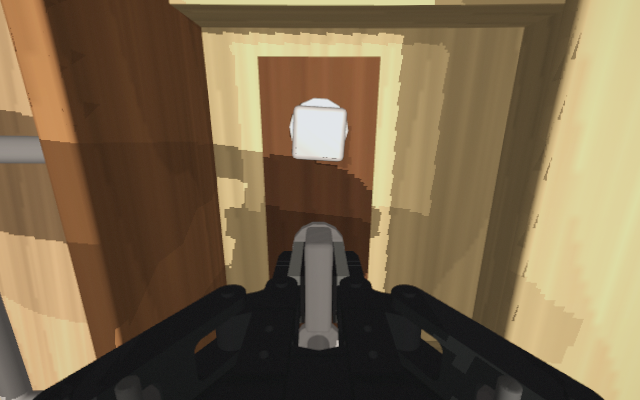

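Gripped at 0.133 (≈ 12 mm) with almost no lateral force. Drawing up slowly while watching the forces.

```bash
python3 -c "
from h import *
print(to([571.1,34.4,137.5],.113))"
python3 -m inch '[0,-0.1,0,0,0,0, 0,-0.2,0,0,0,0, 0,-0.35,0,0,0,0, 0,-0.5,0,0,0,0, 0,-0.65,0,0,0,0, 0,-0.8,0,0,0,0, 0,-0.8,0,0,0,0]'; python3 -c "from h import *;st()"
```

```text
(array([ 0., -3., -0.]), array([-0., -0.,  0.]))
time_s: 10.43
eef_pos: [571.1, 34.4, 115.6]
ee_rot: [0.528, -0.527, 0.471, -0.471]
force: [-1.1, -0.7, -2.1]
grip_width: 0.139
10.43 [571.1  34.4 115.6] F [-1.1 -0.7 -2.1] M [-0.02  0.02 -0.04] w 0.139
```

```bash
python3 -m inch '[0,-0.15,0,0,0,0, 0,-0.3,0,0,0,0, 0,-0.45,0,0,0,0, 0,-0.6,0,0,0,0, 0,-0.75,0,0,0,0, 0,-0.9,0,0,0,0, 0,-1.0,0,0,0,0, 0,-1.1,0,0,0,0]';python3 -m inch '[0,-0.15,0,0,0,0, 0,-0.3,0,0,0,0, 0,-0.45,0,0,0,0, 0,-0.6,0,0,0,0, 0,-0.75,0,0,0,0, 0,-0.9,0,0,0,0, 0,-1.05,0,0,0,0, 0,-1.1,0,0,0,0]';python3 -m inch '[0,0,0,0,0,0, 0,0,0,0,0,0, 0,0,0,0,0,0]'
python3 - <<'E'
from h import *
st();c=ctrl.get_calibration('wrist')
im=ctrl.capture('wrist')[:,:,::-1];cv2.imwrite('pics/wrist8.png',im);st()
im=ctrl.capture('side')[:,:,::-1];cv2.imwrite('pics/side8.png',im);crop(im,250,140,400,260,5,'d8z.png')
im=ctrl.capture('scene')[:,:,::-1];cv2.imwrite('pics/scene8.png',im);crop(im,240,150,400,270,5,'s8z.png');st()
E
```

```text
time_s: 11.1
eef_pos: [571.0, 34.5, 126.4]
ee_rot: [0.527, -0.527, 0.471, -0.471]
force: [-0.1, 0.4, -1.2]
grip_width: 0.135
time_s: 11.77
eef_pos: [571.1, 34.4, 137.6]
ee_rot: [0.528, -0.527, 0.471, -0.471]
force: [-0.2, 1.3, -2.7]
grip_width: 0.137
time_s: 12.02
eef_pos: [570.9, 34.5, 137.2]
ee_rot: [-0.527, 0.527, -0.471, 0.471]
force: [0.8, -0.4, -2.0]
grip_width: 0.132
12.02 [570.9  34.5 137.2] F [ 0.8 -0.4 -2. ] M [0.01 0.01 0.02] w 0.132
12.07 [570.9  34.5 137.2] F [ 0.2 -0.6 -2.1] M [-0.    0.02  0.  ] w 0.136
12.17 [571.   34.5 137.2] F [ 0.2  0.3 -1.9] M [-0.04  0.01  0.01] w 0.139
```

View pics/wrist8.png

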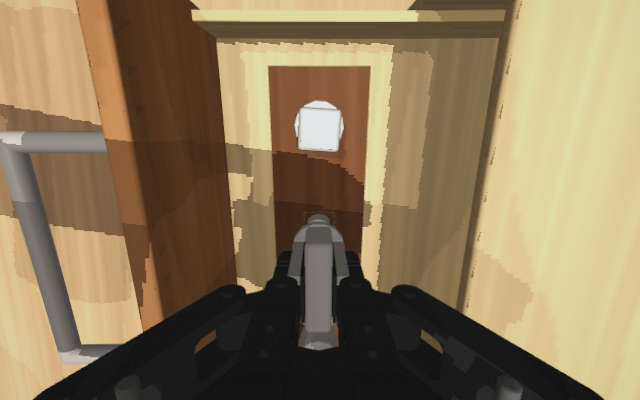

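View pics/d8z.png

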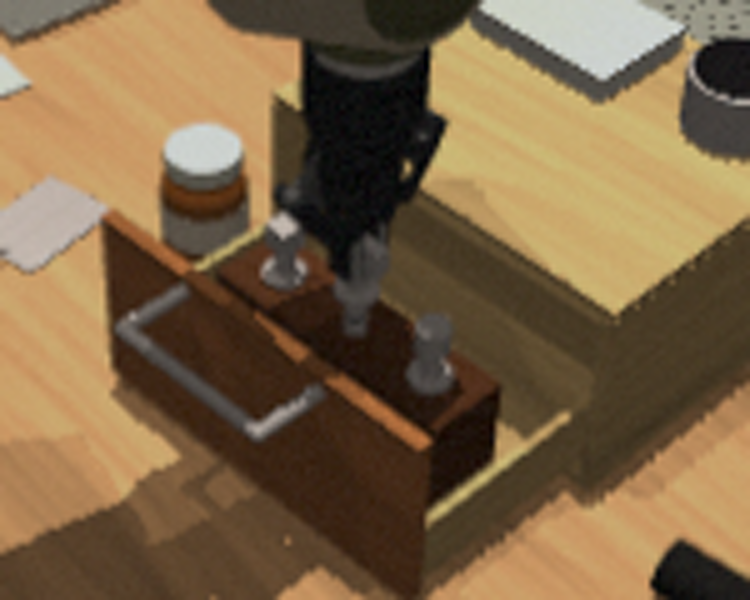

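View pics/s8z.png

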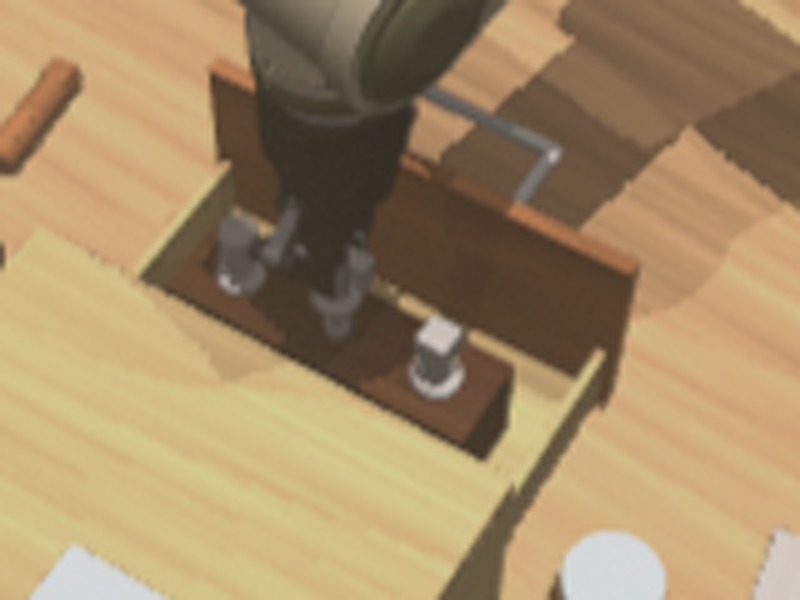

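```bash
python3 - <<'E'
from h import *
S,D=ctrl.get_calibration('scene'),ctrl.get_calibration('side')
print(tri([(S,(351,180.4)),(D,(275,204.6))]), 'expect',430.3-60*np.sin(.116),17.5+60*np.cos(.116))
# expected positions: collar underside at z=120, shank entry z=90
for z in(90,120): print(z,'side crop',(proj(D,[571.2,34.4,z])-[250,140])*5,'scene crop',(proj(S,[571.2,34.4,z])-[240,150])*5)
st()
E
```

```text
(array([426.07628401,  78.04896277, 138.07954979]), [np.float64(3.190779640207997), np.float64(3.1907796402078685)]) expect 423.35559846165563 77.09677245685575
90 side crop [348.65239897 319.94168686] scene crop [335.41093682 324.56634043]
120 side crop [350.04858642 285.57909989] scene crop [334.85037206 295.48041647]
12.17 [571.   34.5 137.2] F [ 0.2  0.3 -1.9] M [-0.04  0.01  0.01] w 0.139
```

The scene/side estimate puts the handle 2–3 mm short of the stop, which is within pixel noise. Cross-checking with the sharper wrist pictures.

```bash
python3 - <<'E'
from h import *
c4=np.load('c4.npy',allow_pickle=True).item();c=ctrl.get_calibration('wrist')
crop(cv2.imread('pics/wrist4.png'),140,110,270,260,4,'w4h.png')
crop(cv2.imread('pics/wrist8.png'),0,120,120,370,2.4 if 0 else 2,'w8h.png')
E
```

```text
(no output)
```

View pics/w4h.png

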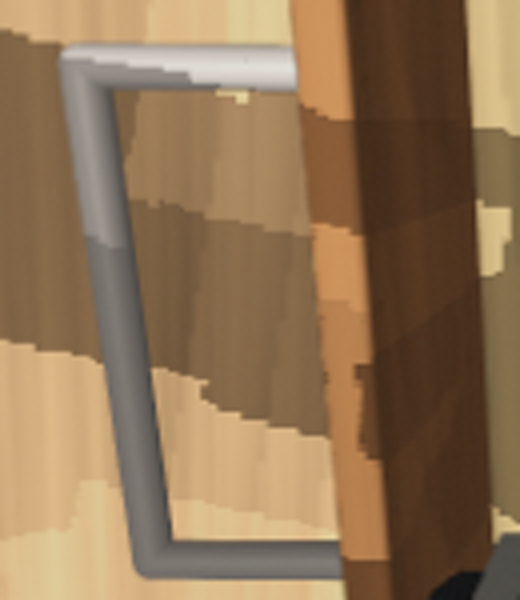

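View pics/w8h.png

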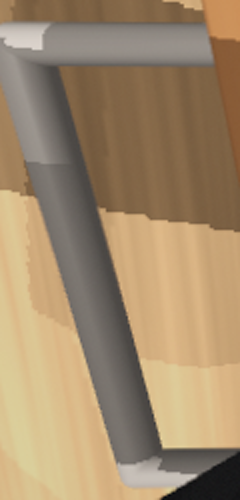

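```bash
python3 - <<'E'
from h import *
c4=np.load('c4.npy',allow_pickle=True).item();c=ctrl.get_calibration('wrist')
for cc,a,b in((c4,(161.5,126.8),(178,250)),(c,(12,142),(69,351))):
  A=plane(cc,a,137.5);B=plane(cc,b,137.5);m=(A+B)/2;u=np.array([np.cos(.115),np.sin(.115)])
  print(A,B,m,'travel',(np.array([589.6,35.1])-m[:2])@u,'to pin',(np.array([571.2,34.4])-m[:2])@u)
E
```

```text
[423.96945728  77.3817686  137.5       ] [436.5283776  -41.82460139 137.5       ] [430.24891744  17.77858361 137.5       ] travel 160.28610945889875 to pin 141.92732274564162
[424.32656389  77.68536476 137.5       ] [435.9300184  -39.42606297 137.5       ] [430.12829114  19.12965089 137.5       ] travel 160.25090849779653 to pin 141.8921217845394
```

Both wrist views give 160.3 mm of drawer travel, so the drawer is out at its stop. The pin is raised about 30 mm, held still, and the lateral force is near zero. Handing in.

```bash
python3 -c "
from h import *
s=st();print(abs(s['dq']).max());ctrl.finish_job();st()"
```

```text
12.17 [571.   34.5 137.2] F [ 0.2  0.3 -1.9] M [-0.04  0.01  0.01] w 0.139
0.0019416556881083603
the job is handed in; nothing more can be done
the job is handed in; nothing more can be done
```

I pulled the drawer out to its stop and drew the T-headed pin from the middle bore straight up by about 30 mm. I handed the job in at 12.2 s, still holding the pin.

**Pin:** the groove should be about 8 mm clear of the block's top, with about 30 mm of shank still in the bore. This comes from the arm's rise of 29.8 mm. The pin did not slip in the pads, and the side and scene pictures show its shank exposed about where expected. The wrist force was close to the pin's weight (2 N down) with about 1 N or less to the side, so nothing bound. The pin was upright and nearly motionless (joint speeds at most 0.002 rad/s).

**Drawer:** the force rose at 160.6 mm of travel, and the wrist pictures put it at 160.3 mm both after release and at the end. The coarser scene and side estimate came out at about 156 mm; I put that down to pixel noise.

**Everything else:** the other two pins looked seated in the last pictures. I never touched the other things on the bench; the jar, tin, plate and chest looked unmoved, but I did not measure them again.

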